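# Release the tape roll from its stand

### The job

Take the roll of bread-bag sealing tape off its stand. Turn the black bar knob clockwise (seen from above) until it clicks past its detent to the open stop and leave it there, then draw the roll straight up off its spindle and stand it upright in the shallow wooden tray, set down and not dropped. Do not disturb the crockery standing around.

Things in the scene. Friction and masses are not known exactly. Their poses are not given: they have to be found in the camera images.
- stand: Tape stand, fixed: dark steel base plate 100 (own x) by 220 mm (own y), 16 mm thick. Origin: centre of its underside, z up. A steel spindle 20 mm thick rises at own (0, -50 mm) to 90 mm above the counter; an aluminium column 38 mm thick at own (0, +50 mm) carries the latch; the link of its click spring runs from under the latch to a thin post at own (0, +95 mm), 98 mm high.
- spindle_top (a point): Centre of the spindle's top, 90 mm above the counter. Axes as the stand's.
- latch (a joint): Turn of the latch (knob and arm in one piece) about the column's vertical axis, rad; grows clockwise from above. 0: closed, arm over the roll, blocking it. 1.4: open stop, arm towards the stand's own -x, clear of the roll. A spring detent resists (0.3 N m at first, less towards the middle at 0.7), then snaps it on to the other stop, where it stays; let go before the middle, it springs back.
- knob_grip (a point): Grip point of the knob, on the latch's axis, 140 mm above the counter. The knob is a black bar 70 mm long (own y), 14 mm thick (own x), from 114 to 156 mm above the counter, on an aluminium hub 48 mm across. Its axes turn with the latch: own -y points along the arm; when closed they equal the stand's axes.
- latch_tip (a point): Near the end of the flat aluminium latch arm (18 mm wide, 8 mm thick, underside 100 mm and top 108 mm above the counter, reaching 92 mm from the latch's axis); the point is 90 mm from that axis.
- roll: Loose roll of brown paper tape on a pale cardboard core: 60 mm outside diameter, 80 mm high, bore 29 mm, about 0.2 kg. Origin: centre of its underside, z along its axis. It starts standing on the stand's base plate, round the spindle, its underside 16 mm and its top 96 mm above the counter (4 mm below the arm).
- roll_grip (a point): Point on the roll's axis 60 mm above its underside, 20 mm below its top; grip the roll across its diameter here.
- tray: Shallow wooden tray, fixed, 160 mm (own x) by 200 mm (own y), 22 mm high, walls and floor 5 mm thick. Origin: centre of its underside.
- saucers: Bystander: stack of eight white saucers, 110 mm across, 64 mm high; origin: centre of its underside. Leave it alone.
- mug: Bystander: white mug, 76 mm across, 85 mm high, with an ear; origin: centre of its underside. Leave it alone.
- bowl: Bystander: steel bowl, 124 mm across, 50 mm high; origin: centre of its underside. Leave it alone.
- jar: Bystander: amber glass jar with a wooden lid, 80 mm across, 110 mm high; origin: centre of its underside. Leave it alone.
Mind the look-alikes: they are no part of the job. Leave any red or yellow look-alike of the stand alone.

How it is judged:
By the outcome, as a careful person would: the job done as asked, in the order asked, and still so for the second after the job is handed in, with the robot touching nothing.
It also fails if it takes over 59 s, if anything falls off the work surface, if the arm or the gripper's body presses on something with over 40 N, if the wrist force passes 120 N, or if a joint passes its speed limit or range.

### The arm

A 6-joint arm with a two-finger parallel gripper is mounted at the origin on the work surface. World frame = base frame: x ahead of the robot, y to its left, z up, the work surface at z = 0. Lengths are in m, angles in degrees, forces in N, time in s.
With the tool pointing down it reaches from about 0.3 to 0.875 m from the base axis. Payload 4.2 kg.
Tool frame: the origin (TCP) lies at the very end of the fingers, on their centre line; the grasp point (between the pads) lies 19 mm behind it; x points along the fingers, z is the direction in which the jaws open and shut, and the axes are right-handed (so a half turn about x gives the same grasp; the last joint's range is limited). The gripper opens to 85 mm and grips with 20 to 120 N. Pads are 22 mm wide; open, the fingers measure 114 mm over their backs; the gripper's body (76 mm by 85 mm) begins 54 mm behind the grasp point. The pads swing forward as they close: fully open they stand 13 mm farther back than shut.
Start: joints at [70.818, 18.312, 89.639, -0, 72.044, -1.146], TCP at [0.178, 0.547, 0.209] pointing down, gripper open.
Joint ranges: [-177.97, 177.97], [-48.28, 115.42], [12.27, 149.76], [-77.06, 257.06], [2.81, 150.46], [-146.56, 146.56]. Speed limits (degrees/s): [147.25, 147.25, 180, 180, 180, 180].

### API

Orientations are given as a 3x3 rotation matrix whose columns are the frame's x, y, z axes.
In Python, from workcell import sense, imaging, job gives the robot as it stands. The module is installed in compiled form; this text tells all that it offers.
- The arm moves only by the tool servo_tool, never from a script. Its argument "moves" is text: rows parted by semicolons, each of 7 numbers parted by spaces: the shift along the tool's x, y, z in mm, then the turn, a rotation vector about the tool's x, y, z in degrees, then the closure in counts, from 0 (fully open) to 255 (shut). A call has 1 to 10 rows; each row shifts and turns the pose as measured when the row begins, along the tool's axes as they then stand; what a row does not reach is not made up. A row lasts 1/10 s, in which the tool goes at most 50 mm and 8.59 degrees, less where a joint would pass 70% of its speed; a pose out of reach is approached as far as the arm can. A call with a gripper value outside its range is refused whole. The fingers move at their own pace and stop on an object; "grip_force" is the grip in N (left out, the last holds). Time passes only in rows, so rows that do not move let the fingers close. It gives the time, the measured TCP pose, the force and the opening at its end, in the units of the state.
- sense(): the state, without advancing time (a new reading comes with each control period).
- imaging.capture(name): name is "scene" or "top" or "wrist"; returns the picture (384x512x3 uint8, red, green, blue); there is no depth.
- imaging.calibration(name): a dict with "fx", "fy", "cx", "cy" (pixels), "origin" and "attitude" of the camera in the world. Camera axes: x right, y up, looking along -z (the intrinsics and any distortion apply to the point x, -y, -z); pixel columns grow to the right and rows downward; lengths in m; the calibration is good to about 2 mm. A picture is of the moment at which its call begins: read the wrist's pose just before it. calibration takes no time and is no camera call; for the wrist camera it gives the pose at the moment of the call.
- job.job_done(): hands the job in, once; it reports no verdict.
The state is a dict: "time": time; "joint_positions": joint angles; "qd": joint speeds; "joint_torque": joint torques, N m; "tcp_pos": TCP position; "eef_rot": TCP orientation; "ft_force": force on the tool from outside, world axes, zero at the start; "ft_torque": the same for the moment, N m; "width": opening from 0.0 (shut) to 1.0 (fully open).
Only numpy, scipy, OpenCV 4.12 (cv2) and the standard library are available. Lean on these libraries where they do the work, as an engineer would, in place of code of your own. Each camera call takes 0.05 s, during which the arm holds its last target. There are 200 camera calls.

## Working session

There is one attempt and no reset: what is moved stays moved. The work goes in short steps, Python scripts to look and compute and a tool call to move; the robot and the scene stay as the last step left them, time stands still between calls to the robot, and variables do not carry over. Pictures are saved under pics/ and viewed, about 8 in all and at most 12, crops included, and the job is handed in when it is done.

Besides the shell and the picture viewer there is one more tool, called after "Call:" as name(argument=value, ...), one argument or row to a line, values as JSON. servo_tool: Moves the arm, as the interface text tells. Its arguments: {"type":"object","properties":{"moves":{"type":"string"},"grip_force":{"type":"number"}},"required":["moves"]}

```bash
mkdir -p pics; cat > h.py <<'E'
import numpy as np, cv2, json
from workcell import sense, imaging, job
def snap(n,f):
    s=sense(); c=imaging.calibration(n); im=imaging.capture(n)
    cv2.imwrite('pics/'+f+'.png',im[:,:,::-1]); json.dump({k:np.asarray(v).tolist() for k,v in c.items()},open('pics/'+f+'.json','w')); return im,c
def load(f): return {k:(np.array(v) if not isinstance(v,str) else v) for k,v in json.load(open('pics/'+f+'.json')).items()}
def ray(c,u,v,z):
    d=np.array(c['attitude'])@np.array([(u-c['cx'])/c['fx'],-(v-c['cy'])/c['fy'],-1]); o=np.array(c['origin'])
    return o+d*(z-o[2])/d[2]
def proj(c,p):
    q=np.array(c['attitude']).T@(np.array(p)-c['origin']); return np.array([c['cx']+c['fx']*q[0]/-q[2],c['cy']+c['fy']*q[1]/q[2]])
E
python3 - <<'E'
from h import *
a,c=snap('top','top1'); b,d=snap('scene','scene1')
print(c);print(d);print(sense())
cv2.imwrite('pics/top1b.png',cv2.resize(a[:,:,::-1],(800,600),interpolation=cv2.INTER_CUBIC))
E
```

```text
{'fx': 414.2334113729816, 'fy': 414.2334113729816, 'cx': 253.4230750896847, 'cy': 188.70616247036125, 'origin': array([ 0.26926594, -0.01180718,  1.28672586]), 'attitude': array([[-0.00645916,  0.9749757 , -0.22221759],
       [-0.99997762, -0.00591076,  0.00313282],
       [ 0.00174094,  0.22223286,  0.97499206]])}
{'fx': 440.6369218225073, 'fy': 440.6369218225073, 'cx': 255.12999006217825, 'cy': 189.48297205146207, 'origin': array([ 1.28270313, -0.36019165,  1.13538408]), 'attitude': array([[ 0.41986092, -0.70715313,  0.56890355],
       [ 0.90753929,  0.33364401, -0.25505707],
       [-0.00944686,  0.62339082,  0.78185334]])}
{'time': 0.1, 'joint_positions': array([ 7.08159000e+01,  1.83499919e+01,  8.97000877e+01,  2.50896950e-03,
        7.20442685e+01, -1.14545085e+00]), 'qd': array([-0.04598078,  0.0141571 , -0.0661071 ,  0.04001031, -0.0787681 ,
        0.02001557]), 'joint_torque': array([ 1.96663459e-03, -4.16408050e+01, -2.34710008e+01,  2.46555936e-05,
        4.72547123e-03, -8.59505491e-06]), 'tcp_pos': array([0.17788209, 0.54630422, 0.20814163]), 'eef_rot': array([[-5.80451973e-04, -9.50843639e-01,  3.09670854e-01],
       [-1.54155219e-03,  3.09671389e-01,  9.50842392e-01],
       [-9.99998643e-01,  7.45445579e-05, -1.64552446e-03]]), 'ft_force': array([0.36463565, 0.60399346, 0.04973666]), 'ft_torque': array([ 0.02146529, -0.02207567, -0.00035899]), 'width': 1.0013640438752618}
```

View pics/top1b.png

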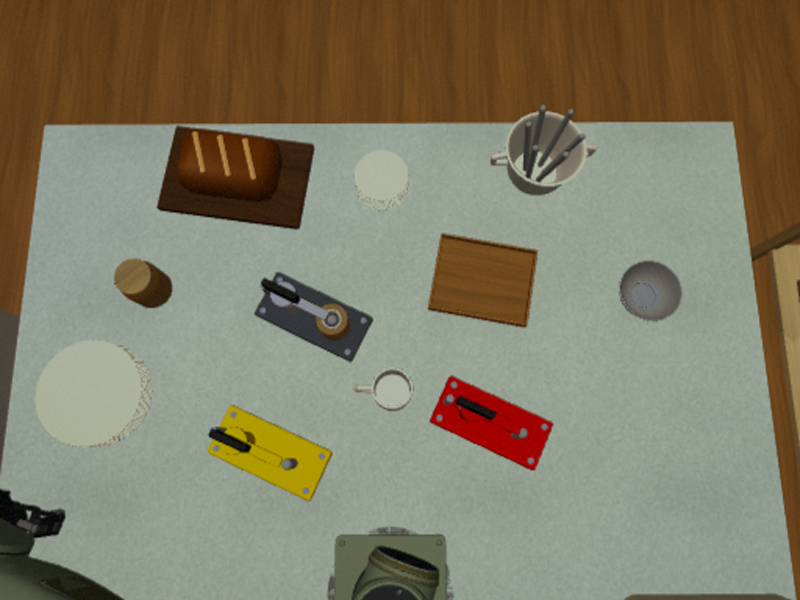

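View pics/scene1.png

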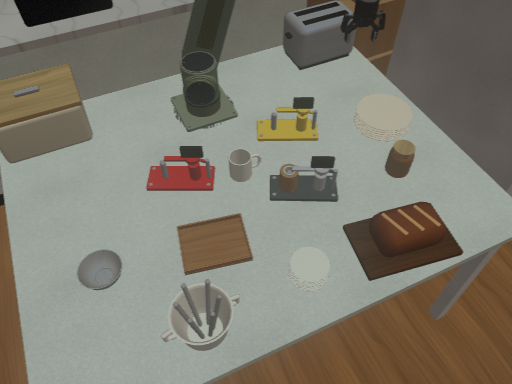

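```bash
python3 - <<'E'
from h import *
c=load('top1'); k=.64
def R(u,v,z): return ray(c,u*k,v*k,z)[:2]
S=[R(*p,.016) for p in [(280,272),(373,320),(351,360),(255,314)]]
ctr=np.mean(S,0); yd=(S[0]+S[3]-S[1]-S[2])/2; print('stand',ctr,np.linalg.norm(yd),np.linalg.norm(S[0]-S[3]),np.degrees(np.arctan2(yd[1],yd[0])))
u=yd/np.linalg.norm(yd); print('axis exp',ctr+.05*u,'spindle exp',ctr-.05*u,'spindle meas',R(332,320,.09),'roll',R(332,320,.096))
a,b=R(263,285,.156),R(298,297,.156); print('knob',(a+b)/2,np.linalg.norm(a-b),np.degrees(np.arctan2(*(a-b)[::-1])))
T=[R(*p,.022) for p in [(442,234),(537,249),(526,326),(429,309)]]; print('tray',np.mean(T,0),[np.linalg.norm(T[i]-T[i-1]) for i in range(4)],T)
for n,p,z in [('jar',(134,275),.11),('mug',(393,389),.085),('sauc',(381,178),.064),('bowl',(651,290),.05)]: print(n,R(*p,z))
d=load('scene1'); S2=[ray(d,*p,.016)[:2] for p in [(272,177),(336,176),(338,199),(270,199)]]; print('scene stand',np.mean(S2,0))
E
```

```text
stand [0.51620306 0.14728502] 0.21395243700853056 0.09851970203198289 63.098286076086985
axis exp [0.53882613 0.19187422] spindle exp [0.49358    0.10269582] spindle meas [0.49427726 0.10489168] roll [0.49314913 0.10430659]
knob [0.53534567 0.1916973 ] 0.06735684006544318 70.4940326896707
tray [ 0.58929741 -0.19242799] [np.float64(0.15934489326145038), np.float64(0.19573624104321202), np.float64(0.16191823780068762), np.float64(0.19503561398156427)] [array([ 0.6847879 , -0.11097136]), array([ 0.65161349, -0.30387583]), array([ 0.49260565, -0.27331406]), array([ 0.5281826 , -0.08155074])]
jar [0.57865116 0.47574062]
mug [ 0.36521617 -0.00903818]
sauc [0.79030213 0.01295574]
bowl [ 0.55787883 -0.51684014]
scene stand [0.52867257 0.15229768]
```

Call:
servo_tool(
  moves="-12 -42 -21 0 0 0 0;-12 -45 -22 0 0 0 0;-12 -45 -22 0 0 0 0;-12 -45 -22 0 0 0 0;-12 -45 -22 0 0 0 0;-12 -45 -22 0 0 0 0;-10 -45 -22 0 0 0 0;-8 -45 -22 0 0 0 0;-8 -45 -22 0 0 0 0;0 -40 -20 0 0 0 0",
)

```text
time: 1.1
tcp_pos: [0.5265, 0.2079, 0.3016]
eef_rot: [[-0.005, -0.954, 0.298], [-0.007, 0.299, 0.954], [-1.0, 0.003, -0.008]]
ft_force: [-0.1, 1.1, 0.3]
width: 1.0
```

Call:
servo_tool(
  moves="0 0 0 -8.5 0 0 0;0 0 0 -8.5 0 0 0;0 0 0 -8.5 0 0 0;0 0 0 -8.5 0 0 0;0 0 0 -8.5 0 0 0;0 0 0 -8.5 0 0 0;0 0 0 -8.5 0 0 0;0 0 0 -8.5 0 0 0;0 0 0 -8.5 0 0 0;0 0 0 -6 0 0 0",
)

```text
time: 2.1
tcp_pos: [0.5297, 0.2001, 0.295]
eef_rot: [[-0.015, -0.402, -0.916], [-0.013, -0.916, 0.402], [-1.0, 0.018, 0.009]]
ft_force: [-0.1, -0.5, -0.1]
width: 1.0
```

```bash
python3 - <<'E'
from h import *
s=sense(); print(s['time'],s['tcp_pos'],s['eef_rot'].round(3),s['joint_positions'])
a,c=snap('wrist','w1'); print(c['origin'])
for n,p in [('knob',(.537,.192,.156)),('spin',(.494,.104,.096))]: print(n,proj(c,p))
cv2.imwrite('pics/w1b.png',cv2.resize(a[:,:,::-1],(800,600)))
E
```

```text
2.1 [0.5297475  0.20011076 0.29499841] [[-0.015 -0.402 -0.916]
 [-0.013 -0.916  0.402]
 [-1.     0.018  0.009]] [  19.77335896   15.8326126    80.91467909   -0.4059232    84.32931372
 -136.50065217]
[0.50267771 0.13356749 0.46186615]
knob [242.47587219 178.0462686 ]
spin [246.15344084  89.28565539]
```

View pics/w1b.png

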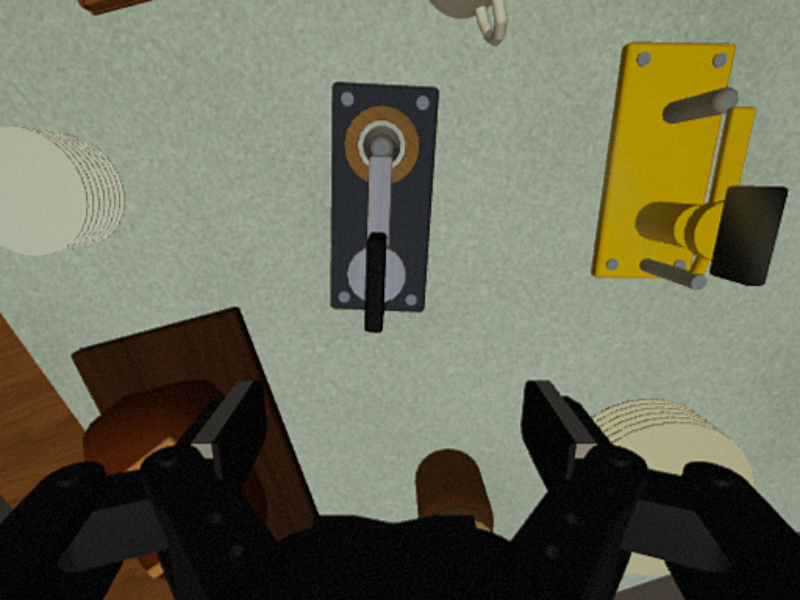

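```bash
python3 - <<'E'
from h import *
c=load('w1'); k=.64
def R(u,v,z): return ray(c,u*k,v*k,z)[:2]
a=R(374,331,.156)
for v in (235,242): 
  b=R(377,v,.156); print('knob',(a+b)/2,np.linalg.norm(a-b),np.degrees(np.arctan2(*(a-b)[::-1])))
print('spin',R(381,147,.09),'roll',R(381.5,145,.096))
S=[R(*p,.016) for p in [(333,84),(438,89),(424,311),(332,308)]]
ctr=np.mean(S,0); yd=(S[2]+S[3]-S[1]-S[0])/2; u=yd/np.linalg.norm(yd)
print('stand',ctr,np.linalg.norm(yd),np.linalg.norm(S[0]-S[1]),np.linalg.norm(S[2]-S[3]),np.degrees(np.arctan2(*yd[::-1])),ctr+.05*u,ctr-.05*u)
s=sense();p=np.array([.537,.193,.16]);print((s['eef_rot'].T@(p-s['tcp_pos']))*1000)
im=cv2.imread('pics/w1.png')[130:225,190:300];cv2.imwrite('pics/w1c.png',cv2.resize(im,None,fx=6,fy=6,interpolation=cv2.INTER_CUBIC))
E
```

```text
knob [0.5411172  0.19519392] 0.07047984837973886 63.889508127100456
knob [0.54211593 0.1974046 ] 0.06563078434879531 63.75660886740945
spin [0.49879804 0.10749363] roll [0.4978935  0.10671904]
stand [0.51993136 0.15256383] 0.2155748990861938 0.09731283571664831 0.09752811538549143 63.87138438894706 [0.54195074 0.19745421] [0.49791198 0.10767344]
[134.86166284   1.17094184 -10.75212047]
```

View pics/w1c.png

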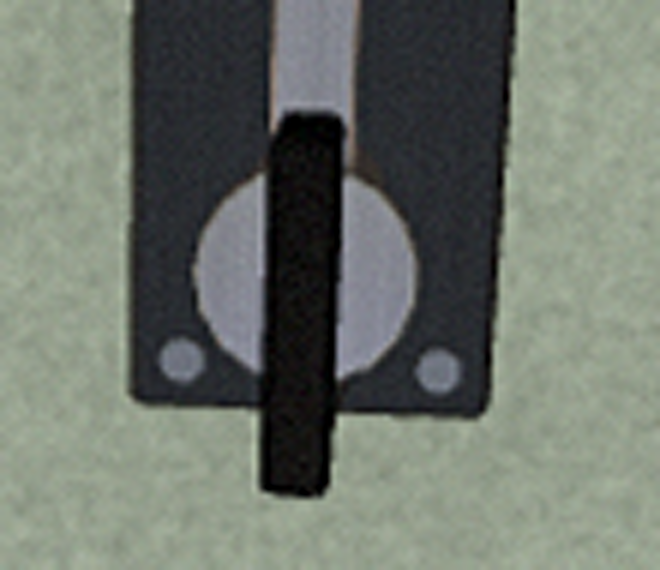

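```bash
cat >> h.py <<'E'
from scipy.spatial.transform import Rotation as Ro
def go(p,yawz):
    s=sense();R=s['eef_rot'];y=np.radians(yawz);z=np.array([np.cos(y),np.sin(y),0]);x=np.array([0,0,-1.]);T=np.stack([x,np.cross(z,x),z],1)
    print('t',s['time'],'shift',(R.T@(np.array(p)-s['tcp_pos'])*1000).round(1),'turn',Ro.from_matrix(R.T@T).as_rotvec(degrees=True).round(2),'w',round(s['width'],3),'F',s['ft_force'].round(1),'tcp',s['tcp_pos'].round(4))
E
python3 - <<'E'
from h import *
c=load('w1'); print(ray(c,190+306/6,130+275/6,.114), ray(c,190+306/6,130+275/6,.108))
go([.5415,.1965,.18],153.9)
E
```

```text
[0.54224481 0.19666399 0.114     ] [0.54292726 0.19775228 0.108     ]
t 2.15 shift [114.8  -3.5 -13.3] turn [ 2.54  0.49 -1.05] w 1.0 F [ 0.3 -0.5  0.2] tcp [0.5297 0.2001 0.2949]
```

Call:
servo_tool(
  moves="20 -3.5 -13 2.5 0.5 -1 100;20 0 0 0 0 0 100;20 0 0 0 0 0 100;20 0 0 0 0 0 100;20 0 0 0 0 0 100;10 0 0 0 0 0 100;0 0 0 0 0 0 100",
)

```text
time: 2.85
tcp_pos: [0.5426, 0.1976, 0.1796]
eef_rot: [[-0.001, -0.452, -0.892], [-0.001, -0.892, 0.452], [-1.0, 0.002, 0.001]]
ft_force: [0.5, 0.3, 0.5]
width: 0.608
```

```bash
python3 - <<'E'
from h import *
go([.5415,.1965,.122],153.9)
a,c=snap('wrist','w2')
cv2.imwrite('pics/w2b.png',cv2.resize(a[:,:,::-1],(640,480)))
E
```

```text
t 2.85 shift [57.6  1.3  0.4] turn [-0.8   0.05 -0.09] w 0.608 F [0.5 0.3 0.5] tcp [0.5426 0.1976 0.1796]
```

View pics/w2b.png

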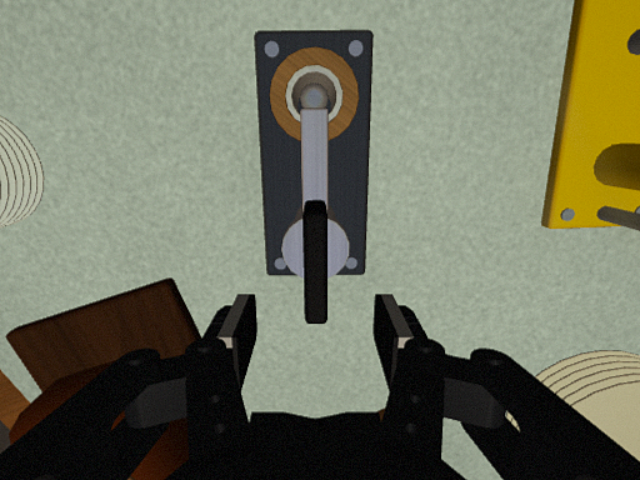

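Call:
servo_tool(
  moves="20 1 0 -0.8 0 0 100;20 0 0 0 0 0 100;12 0 0 0 0 0 100;5 0 0 0 0 0 100;0 0 0 0 0 0 100",
)

```text
time: 3.4
tcp_pos: [0.5469, 0.1983, 0.1274]
eef_rot: [[0.011, -0.441, -0.897], [0.003, -0.897, 0.441], [-1.0, -0.008, -0.008]]
ft_force: [0.3, 1.0, 0.4]
width: 0.607
```

```bash
python3 - <<'E'
from h import *
go([.542,.197,.122],153.9)
E
```

```text
t 3.4 shift [5.4 3.4 3.9] turn [-0.08 -0.48  0.45] w 0.607 F [0.3 1.  0.4] tcp [0.5469 0.1983 0.1274]
```

Call:
servo_tool(
  moves="4 3.4 3.9 0 -0.5 0.5 100;0 0 0 0 0 0 100;0 0 0 0 0 0 100",
)

```text
time: 3.7
tcp_pos: [0.5429, 0.1974, 0.1253]
eef_rot: [[0.002, -0.441, -0.897], [0.0, -0.897, 0.441], [-1.0, -0.001, -0.002]]
ft_force: [-0.3, 0.2, 0.9]
width: 0.61
```

```bash
python3 - <<'E'
from h import *
go([.542,.197,.122],153.9)
E
```

```text
t 3.7 shift [3.3 0.8 0.7] turn [-0.09 -0.1   0.07] w 0.61 F [-0.3  0.2  0.9] tcp [0.5429 0.1974 0.1253]
```

Close on the knob.

Call:
servo_tool(
  moves="2 0.5 0.5 0 0 0 255;0 0 0 0 0 0 255;0 0 0 0 0 0 255;0 0 0 0 0 0 255;0 0 0 0 0 0 255;0 0 0 0 0 0 255;0 0 0 0 0 0 255",
  grip_force=80,
)

```text
time: 4.4
tcp_pos: [0.5423, 0.1976, 0.1245]
eef_rot: [[0.003, -0.442, -0.897], [0.001, -0.897, 0.442], [-1.0, -0.003, -0.002]]
ft_force: [-0.8, -0.2, 0.7]
width: 0.134
```

```bash
python3 - <<'E'
from h import *
go([.542,.197,.123],153.9); print(sense()['ft_torque'])
E
```

```text
t 4.4 shift [ 1.5  0.7 -0. ] turn [-0.11 -0.13  0.15] w 0.134 F [-0.8 -0.2  0.7] tcp [0.5423 0.1976 0.1245]
[-0.00350868  0.01290253  0.002193  ]
```

Call:
servo_tool(
  moves="0 0 0 5 0 0 255;0 0 0 6 0 0 255;0 0 0 6 0 0 255",
)

```text
time: 4.7
tcp_pos: [0.5422, 0.1976, 0.1245]
eef_rot: [[0.003, -0.69, -0.724], [0.001, -0.724, 0.69], [-1.0, -0.003, -0.002]]
ft_force: [-0.4, 0.1, 0.5]
width: 0.133
```

```bash
python3 - <<'E'
from h import *
go([.542,.197,.1245],153.9-80); print(sense()['ft_torque'])
E
```

```text
t 4.7 shift [-0.   0.6 -0.2] turn [ 6.248e+01 -1.000e-02  2.000e-01] w 0.133 F [-0.4  0.1  0.5] tcp [0.5422 0.1976 0.1245]
[0.03061595 0.08949473 0.27332595]
```

Torque 0.27 N m about z: the knob is turning with the gripper. Continue.

Call:
servo_tool(
  moves="0 0 0 7 0 0 255;0 0 0 7 0 0 255;0 0 0 7 0 0 255;0 0 0 7 0 0 255;0 0 0 7 0 0 255;0 0 0 7 0 0 255;0 0 0 7 0 0 255;0 0 0 7 0 0 255",
)

```text
time: 5.5
tcp_pos: [0.5422, 0.1976, 0.1245]
eef_rot: [[0.003, -0.978, 0.207], [-0.0, 0.207, 0.978], [-1.0, -0.003, 0.001]]
ft_force: [-0.7, 1.4, 0.7]
width: 0.129
```

```bash
python3 - <<'E'
from h import *
go([.542,.197,.1245],153.9-80); print(sense()['ft_torque'])
E
```

```text
t 5.5 shift [-0.   0.1 -0.6] turn [4.16 0.04 0.17] w 0.129 F [-0.7  1.4  0.7] tcp [0.5422 0.1976 0.1245]
[-0.02220896  0.09637209 -0.2372629 ]
```

Call:
servo_tool(
  moves="0 0 0 3 0 0 255;0 0 0 1.5 0 0 255;0 0 0 0 0 0 255;0 0 0 0 0 0 100;0 0 0 0 0 0 100;0 0 0 0 0 0 100;0 0 0 0 0 0 100",
)

```text
time: 6.2
tcp_pos: [0.5424, 0.1975, 0.1243]
eef_rot: [[0.003, -0.958, 0.287], [-0.0, 0.287, 0.958], [-1.0, -0.003, 0.001]]
ft_force: [0.1, -0.5, -0.4]
width: 0.605
```

Call:
servo_tool(
  moves="-15 0 0 0 0 0 100;-25 0 0 0 0 0 100;-25 0 0 0 0 0 60;-25 0 0 0 0 0 0;-20 0 0 0 0 0 0;0 0 0 0 0 0 0;0 0 0 0 0 0 0",
)

```text
time: 6.9
tcp_pos: [0.5415, 0.1971, 0.2371]
eef_rot: [[0.001, -0.958, 0.287], [-0.001, 0.287, 0.958], [-1.0, -0.001, -0.001]]
ft_force: [0.1, -0.4, -0.8]
width: 0.996
```

```bash
python3 - <<'E'
from h import *
go([.498,.107,.18],110)
a,c=snap('wrist','w3'); print(proj(c,(.498,.107,.096))*1.25)
cv2.imwrite('pics/w3b.png',cv2.resize(a[:,:,::-1],(640,480)))
E
```

```text
t 6.9 shift [ 57.2  15.9 -98.7] turn [-36.65  -0.07   0.04] w 0.996 F [ 0.1 -0.4 -0.8] tcp [0.5415 0.1971 0.2371]
[204.35164877 204.78282154]
```

View pics/w3b.png

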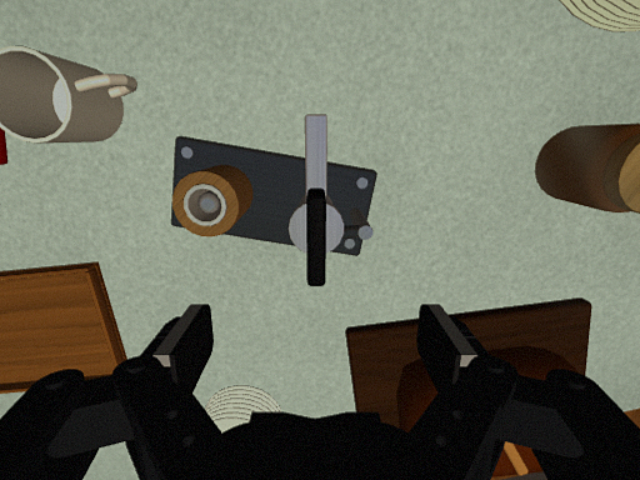

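Call:
servo_tool(
  moves="0 6 -30 8.5 0 0 0;0 0 -30 8.5 0 0 0;0 0 -20 8.5 0 0 0;0 0 -10 8.5 0 0 0;0 0 0 8.5 0 0 0;0 0 0 8.5 0 0 0;0 0 0 8.5 0 0 0;0 0 0 8.5 0 0 0;0 0 0 8.5 0 0 0;0 0 0 8.5 0 0 0",
)

```text
time: 7.95
tcp_pos: [0.4866, 0.1141, 0.2213]
eef_rot: [[-0.026, 0.222, 0.975], [-0.007, 0.975, -0.222], [-1.0, -0.013, -0.024]]
ft_force: [0.5, 0.1, 0.3]
width: 0.998
```

Call:
servo_tool(
  moves="0 0 0 6 0 0 0;0 0 0 4 0 0 0;0 0 0 0 0 0 0",
)

```text
time: 8.25
tcp_pos: [0.4841, 0.1135, 0.2166]
eef_rot: [[-0.035, 0.396, 0.918], [-0.009, 0.918, -0.396], [-0.999, -0.022, -0.028]]
ft_force: [0.7, -0.5, -0.6]
width: 1.004
```

```bash
python3 - <<'E'
from h import *
go([.498,.107,.15],-26)
a,c=snap('wrist','w4'); print(proj(c,(.498,.107,.096))*1.25)
cv2.imwrite('pics/w4b.png',cv2.resize(a[:,:,::-1],(640,480)))
E
```

```text
t 8.25 shift [66.1  1.  17.2] turn [ 2.67 -1.58  1.31] w 1.004 F [ 0.7 -0.5 -0.6] tcp [0.4841 0.1135 0.2166]
[336.11940728 225.35352327]
```

View pics/w4b.png

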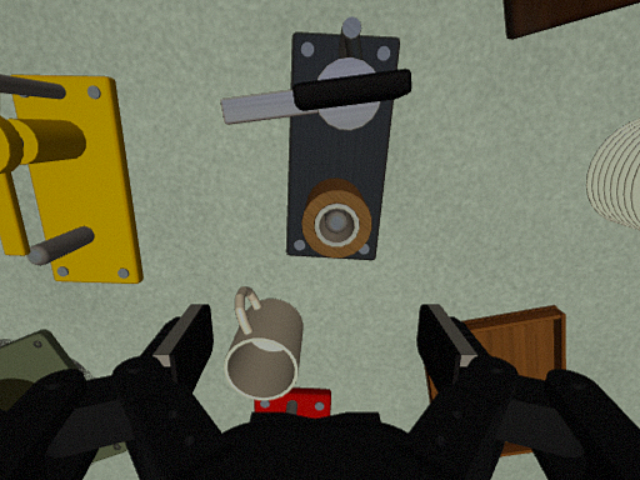

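Call:
servo_tool(
  moves="0 1 17 2.7 -1.6 1.3 0;0 0 0 0 0 0 0;15 0 0 0 0 0 0;15 0 0 0 0 0 0;15 0 0 0 0 0 0;0 0 0 0 0 0 0",
)

```text
time: 8.9
tcp_pos: [0.4971, 0.1081, 0.1671]
eef_rot: [[-0.007, 0.429, 0.903], [-0.001, 0.903, -0.429], [-1.0, -0.004, -0.006]]
ft_force: [0.3, 0.0, 0.6]
width: 1.001
```

```bash
python3 - <<'E'
from h import *
go([.498,.107,.12],-26)
E
```

```text
t 8.9 shift [47.1 -0.4  1.5] turn [ 0.58 -0.37  0.21] w 1.001 F [0.3 0.  0.6] tcp [0.4971 0.1081 0.1671]
```

Call:
servo_tool(
  moves="12 0 1 0.6 -0.4 0.2 0;15 0 0 0 0 0 0;15 0 0 0 0 0 0;15 0 0 0 0 0 0;15 0 0 0 0 0 0;0 0 0 0 0 0 0",
)

```text
time: 9.5
tcp_pos: [0.4984, 0.109, 0.0962]
eef_rot: [[0.002, 0.432, 0.902], [0.001, 0.902, -0.432], [-1.0, 0.001, 0.001]]
ft_force: [-0.7, -0.9, 0.9]
width: 1.002
```

```bash
python3 - <<'E'
from h import *
go([.498,.107,.052],-26)
E
```

```text
t 9.5 shift [44.2 -2.1  0.4] turn [ 0.42  0.07 -0.08] w 1.002 F [-0.7 -0.9  0.9] tcp [0.4984 0.109  0.0962]
```

Call:
servo_tool(
  moves="12 -2 0 0.4 0 0 0;12 0 0 0 0 0 0;10 0 0 0 0 0 0;6 0 0 0 0 0 0;0 0 0 0 0 0 0",
)

```text
time: 10.0
tcp_pos: [0.499, 0.1076, 0.0552]
eef_rot: [[0.005, 0.437, 0.899], [0.001, 0.899, -0.437], [-1.0, 0.003, 0.004]]
ft_force: [0.7, -0.4, 0.3]
width: 1.002
```

```bash
python3 - <<'E'
from h import *
go([.498,.107,.052],-26)
E
```

```text
t 10.0 shift [ 3.2 -1.  -0.6] turn [ 0.08  0.21 -0.2 ] w 1.002 F [ 0.7 -0.4  0.3] tcp [0.499  0.1076 0.0552]
```

Call:
servo_tool(
  moves="2 -1 -0.6 0 0.2 -0.2 160;0 0 0 0 0 0 255;0 0 0 0 0 0 255;0 0 0 0 0 0 255;0 0 0 0 0 0 255;0 0 0 0 0 0 255",
  grip_force=40,
)

```text
time: 10.6
tcp_pos: [0.4982, 0.107, 0.0537]
eef_rot: [[0.0, 0.437, 0.899], [-0.0, 0.899, -0.437], [-1.0, 0.0, 0.0]]
ft_force: [0.2, 0.3, -0.4]
width: 0.675
```

```bash
python3 - <<'E'
from h import *
go([.498,.107,.20],-26)
E
```

```text
t 10.6 shift [-1.463e+02 -1.000e-01 -1.000e-01] turn [ 0.08  0.03 -0.01] w 0.675 F [ 0.2  0.3 -0.4] tcp [0.4982 0.107  0.0537]
```

Call:
servo_tool(
  moves="-5 0 0 0 0 0 255;-10 0 0 0 0 0 255;-10 0 0 0 0 0 255;-10 0 0 0 0 0 255;-10 0 0 0 0 0 255",
)

```text
time: 11.1
tcp_pos: [0.4972, 0.1068, 0.1011]
eef_rot: [[-0.002, 0.437, 0.899], [-0.001, 0.899, -0.437], [-1.0, -0.002, -0.002]]
ft_force: [-0.8, -0.6, -2.8]
width: 0.675
```

```bash
python3 - <<'E'
from h import *
go([.498,.107,.20],-26)
E
```

```text
t 11.1 shift [-98.9   0.4   0.5] turn [ 0.08 -0.1   0.1 ] w 0.675 F [-0.8 -0.6 -2.8] tcp [0.4972 0.1068 0.1011]
```

Call:
servo_tool(
  moves="-15 0 0 0 -0.1 0.1 255;-20 0 0 0 0 0 255;-20 0 0 0 0 0 255;-20 0 0 0 0 0 255;-10 0 0 0 0 0 255;0 0 0 0 0 0 255",
)

```text
time: 11.7
tcp_pos: [0.4978, 0.1069, 0.1953]
eef_rot: [[0.007, 0.437, 0.899], [0.001, 0.899, -0.437], [-1.0, 0.004, 0.005]]
ft_force: [0.3, 0.1, -2.5]
width: 0.674
```

```bash
python3 - <<'E'
from h import *
go([.589,-.192,.19],-26)
a,c=snap('scene','s2')
cv2.imwrite('pics/s2b.png',cv2.resize(a[100:300,130:400,::-1],None,fx=2.5,fy=2.5))
E
```

```text
t 11.7 shift [   5.5 -229.   212.7] turn [ 0.09  0.3  -0.23] w 0.674 F [ 0.3  0.1 -2.5] tcp [0.4978 0.1069 0.1953]
```

View pics/s2b.png

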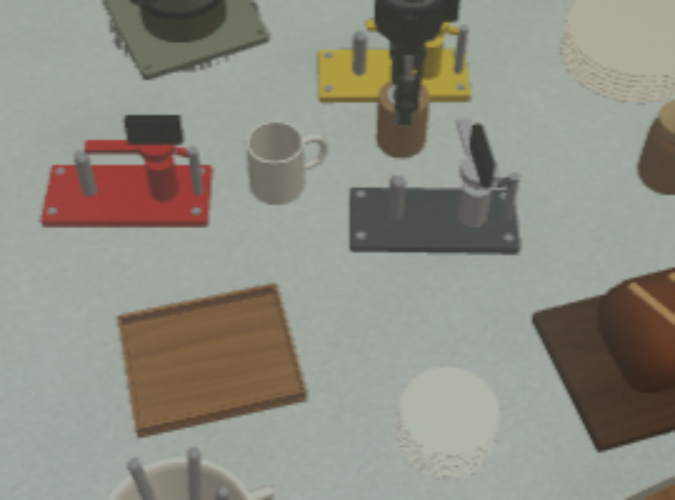

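Call:
servo_tool(
  moves="0 -15 14 0 0.3 -0.2 255;0 -25 23 0 0 0 255;0 -25 23 0 0 0 255;0 -25 23 0 0 0 255;0 -25 23 0 0 0 255;0 -25 23 0 0 0 255;0 -25 23 0 0 0 255;0 -25 23 0 0 0 255;0 -15 14 0 0 0 255;0 -6 6 0 0 0 255",
)

```text
time: 12.75
tcp_pos: [0.5767, -0.1762, 0.1795]
eef_rot: [[-0.025, 0.433, 0.901], [0.005, 0.901, -0.433], [-1.0, -0.006, -0.025]]
ft_force: [0.0, 0.3, -3.6]
width: 0.67
```

```bash
python3 - <<'E'
from h import *
go([.589,-.192,.19],-26)
E
```

```text
t 12.75 shift [-10.9  -8.9  17.7] turn [ 0.32 -1.42  0.37] w 0.67 F [ 0.   0.3 -3.6] tcp [ 0.5767 -0.1762  0.1795]
```

Call:
servo_tool(
  moves="0 -9 18 0.3 -1.4 0.4 255;0 0 0 0 0 0 255;20 0 0 0 0 0 255;20 0 0 0 0 0 255;20 0 0 0 0 0 255;20 0 0 0 0 0 255;10 0 0 0 0 0 255;0 0 0 0 0 0 255",
)

```text
time: 13.55
tcp_pos: [0.5895, -0.1884, 0.0839]
eef_rot: [[0.0, 0.436, 0.9], [0.004, 0.9, -0.436], [-1.0, 0.004, -0.002]]
ft_force: [-1.0, -0.3, -2.7]
width: 0.677
```

```bash
python3 - <<'E'
from h import *
go([.589,-.192,.0427],-26)
a,c=snap('scene','s3')
cv2.imwrite('pics/s3b.png',cv2.resize(a[150:330,130:350,::-1],None,fx=3,fy=3))
E
```

```text
t 13.55 shift [41.2 -3.6  1.1] turn [ 0.16 -0.09 -0.22] w 0.677 F [-1.  -0.3 -2.7] tcp [ 0.5895 -0.1884  0.0839]
```

View pics/s3b.png

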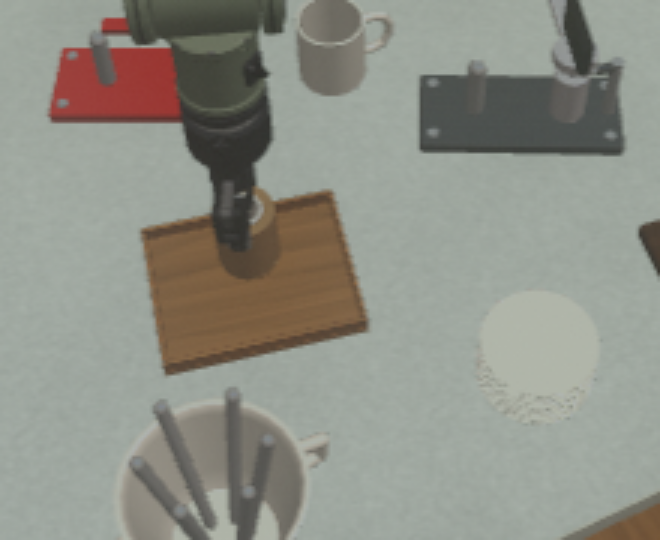

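Roll over the tray's middle. Lower: fast part, then slowly feeling for contact.

Call:
servo_tool(
  moves="10 0 0 0 0 -0.2 255;10 0 0 0 0 0 255;8 0 0 0 0 0 255;4 0 0 0 0 0 255;0 0 0 0 0 0 255",
)

```text
time: 14.1
tcp_pos: [0.5921, -0.1887, 0.053]
eef_rot: [[0.005, 0.435, 0.9], [-0.001, 0.9, -0.435], [-1.0, 0.001, 0.005]]
ft_force: [0.2, 0.2, -2.0]
width: 0.673
```

```bash
python3 - <<'E'
from h import *
go([.589,-.189,.0427],-26)
E
```

```text
t 14.1 shift [10.3 -1.7 -2.7] turn [ 0.19  0.3  -0.07] w 0.673 F [ 0.2  0.2 -2. ] tcp [ 0.5921 -0.1887  0.053 ]
```

Call:
servo_tool(
  moves="3 0 0 0.2 0.3 0 255;3 0 0 0 0 0 255;2 0 0 0 0 0 255;0 0 0 0 0 0 255",
)

```text
time: 14.5
tcp_pos: [0.5927, -0.1891, 0.0449]
eef_rot: [[0.001, 0.439, 0.898], [0.001, 0.898, -0.439], [-1.0, 0.001, 0.001]]
ft_force: [-0.3, -0.7, -2.1]
width: 0.674
```

Call:
servo_tool(
  moves="1.5 0 0 0 0 0 255;1 0 0 0 0 0 255;0 0 0 0 0 0 255",
)

```text
time: 14.8
tcp_pos: [0.593, -0.1891, 0.0427]
eef_rot: [[0.002, 0.439, 0.898], [0.001, 0.898, -0.439], [-1.0, 0.002, 0.002]]
ft_force: [0.1, 0.1, -2.4]
width: 0.672
```

```bash
python3 - <<'E'
from h import *
go([.592,-.189,.0427],-26)
E
```

```text
t 14.8 shift [ 0.  -0.3 -1. ] turn [-0.05  0.11 -0.09] w 0.672 F [ 0.1  0.1 -2.4] tcp [ 0.593  -0.1891  0.0427]
```

Not yet in contact; half-millimetre steps.

Call:
servo_tool(
  moves="1 0 0 0 0 0 255;0 0 0 0 0 0 255",
)

```text
time: 15.0
tcp_pos: [0.5933, -0.1891, 0.0429]
eef_rot: [[0.003, 0.439, 0.898], [0.0, 0.898, -0.439], [-1.0, 0.002, 0.003]]
ft_force: [-0.1, 0.7, -3.1]
width: 0.671
```

Call:
servo_tool(
  moves="1 0 0 0 0 0 255;0 0 0 0 0 0 255",
)

```text
time: 15.2
tcp_pos: [0.5935, -0.1892, 0.0427]
eef_rot: [[0.004, 0.439, 0.898], [0.0, 0.898, -0.439], [-1.0, 0.002, 0.004]]
ft_force: [-0.2, 0.5, -2.5]
width: 0.673
```

Call:
servo_tool(
  moves="1.5 0 -0.5 0 0.2 -0.2 255;1.5 0 0 0 0 0 255",
)

```text
time: 15.4
tcp_pos: [0.5937, -0.1892, 0.0426]
eef_rot: [[0.001, 0.439, 0.898], [-0.002, 0.898, -0.439], [-1.0, -0.002, 0.002]]
ft_force: [-4.7, 1.4, 10.8]
width: 0.673
```

Call:
servo_tool(
  moves="1.5 0 0 0 0 0 255;1 0 0 0 0 0 255",
)

```text
time: 15.6
tcp_pos: [0.5936, -0.1892, 0.0426]
eef_rot: [[0.002, 0.439, 0.898], [-0.003, 0.898, -0.439], [-1.0, -0.002, 0.003]]
ft_force: [-2.8, 1.0, 3.7]
width: 0.676
```

Call:
servo_tool(
  moves="0 0 0 0 0 0 60;0 0 0 0 0 0 0;0 0 0 0 0 0 0;0 0 0 0 0 0 0",
)

```text
time: 16.0
tcp_pos: [0.5946, -0.1895, 0.0425]
eef_rot: [[0.004, 0.439, 0.898], [-0.004, 0.898, -0.439], [-1.0, -0.002, 0.005]]
ft_force: [0.8, 0.3, 0.4]
width: 1.002
```

```bash
python3 - <<'E'
from h import *
go([.5935,-.1892,.0427],-26)
E
```

```text
t 16.0 shift [-0.2 -0.2 -1.1] turn [-0.04  0.29  0.1 ] w 1.002 F [0.8 0.3 0.4] tcp [ 0.5946 -0.1895  0.0425]
```

Call:
servo_tool(
  moves="-5 0 -1 0 0.3 0 0;-12 0 0 0 0 0 0;-15 0 0 0 0 0 0;-15 0 0 0 0 0 0;-15 0 0 0 0 0 0;-20 0 0 0 0 0 0;-30 0 0 0 0 0 0;-30 0 0 0 0 0 0;-30 0 0 0 0 0 0;0 0 0 0 0 0 0",
)

```text
time: 17.0
tcp_pos: [0.5945, -0.1891, 0.2287]
eef_rot: [[0.003, 0.439, 0.898], [-0.003, 0.898, -0.439], [-1.0, -0.001, 0.004]]
ft_force: [-0.2, 0.0, 0.6]
width: 1.0
```

```bash
python3 - <<'E'
from h import *
go([.5935,-.1892,.2],-26)
a,c=snap('scene','s4')
cv2.imwrite('pics/s4b.png',cv2.resize(a[80:330,60:430,::-1],None,fx=2.1,fy=2.1))
E
```

```text
t 17.0 shift [28.7 -0.5 -0.9] turn [-0.05  0.25  0.06] w 1.0 F [-0.2  0.   0.6] tcp [ 0.5945 -0.1891  0.2287]
```

View pics/s4b.png

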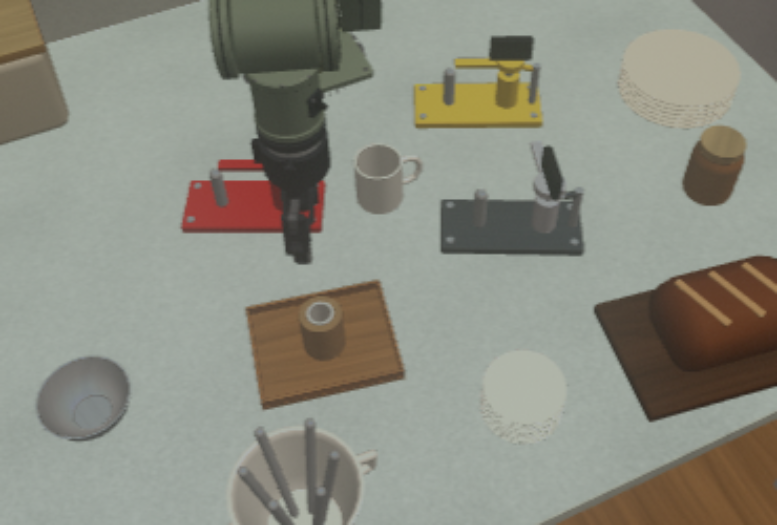

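The roll stands upright mid-tray (about 322, 328 in the crop), the latch is still open, the crockery is where it was, and the gripper is clear.

```bash
python3 -c "
from h import *
print(job.job_done())"
```

```text
the job is handed in; nothing more can be done
None
```

The roll is off its stand and standing upright near the middle of the tray, and I handed the job in at about 17 s of the 59 s allowed.

- **Knob:** I gripped it and turned it about 80° clockwise. The torque rose to +0.27 N m and then reversed to -0.24 N m, so it went past the detent. The later wrist and scene pictures show the arm still at the open stop.
- **Roll:** I drew it straight up off the spindle and carried it to the tray. I lowered it until the tray floor carried it: the z force went from about -2.5 N to +11 N, at the height expected for contact. Then I opened the fingers and backed straight up.
- **Last check:** The final scene picture shows the latch open and the gripper clear and touching nothing. The mug, saucers, bowl and jar look where they were at the start. I judged this by eye and did not measure it.

**Disagreement:** My first position for the stand, from the overhead camera, was 5–6 mm off the close wrist view. I used the wrist view for both grasps. The tray position comes from the overhead camera only, which its size allows. No check failed.

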